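# Stand the jars in their fitting stands

### The arm

A 6-joint arm with a two-finger parallel gripper is mounted at the origin on a cart in front of the work surface, level with it; the furniture and walls round the work are solid. World frame = base frame: x ahead of the robot, y to its left, z up, the work surface at z = 0. Lengths are in m, angles in rad, forces in N, time in s.
With the tool pointing down it reaches from about 0.425 to 0.95 m from the base axis. Payload 3.5 kg.
Tool frame: the origin (TCP) lies at the very end of the fingers, on their centre line; the grasp point (between the pads) lies ctrl.grip_point_offset behind it (ctrl.grip_point_offset is the distance from the TCP to the grasp point, in m); z points along the fingers, y is the direction in which the jaws open and shut (so a half turn about z gives the same grasp; the last joint's range is limited). The gripper opens to 85 mm and grips with 20 to 120 N. Pads are 22 mm wide; open, the fingers measure 114 mm over their backs; the gripper's body (76 mm by 85 mm) begins 54 mm behind the grasp point. The pads swing forward as they close: fully open they stand 13 mm farther back than shut.
Start: joints at [-1.457, 0.286, 1.577, -0, 1.279, -0.15], TCP at [0.176, -0.652, 0.231] pointing down, gripper open.
Joint ranges: [-2.77, 2.77], [-0.9, 2.22], [0.21, 2.48], [-1.53, 4.67], [0.24, 2.81], [-2.84, 2.84]. Speed limits (rad/s): [2.79, 2.79, 3.14, 3.14, 3.14, 3.14].

### API

Orientations are given as a unit quaternion [x, y, z, w].
In Python, from plant import ctrl gives the robot as it stands.
- The arm moves only by the tool servo_tool, never from a script. Its argument "increments" is a list of rows, each a list of 5 numbers: the opening, from 0 (shut) to 1 (fully open), then the shift along the world's x, y, z in units of 40 mm (1.0 is 40 mm), then the turn about the world's z in units of 5 degrees (1.0 is 5 degrees). A call has exactly 10 rows; each row is the pose to reach, as a shift and turn from the pose measured when the call began; what a row does not reach only later rows make up. A row lasts 1/12 s, in which the tool goes at most 41.7 mm and 7.16 degrees, less where a joint would pass 70% of its speed; a pose out of reach is approached as far as the arm can. A call with a gripper value outside its range is refused whole. The fingers move at their own pace and stop on an object; "grip_force" is the grip in N (left out, the last holds). Time passes only in rows, so rows that repeat a pose let the fingers close, or fill a call up. It gives the time, the measured TCP pose, the force and the opening at its end, in the units of the state.
- ctrl.get_state(): the state, without advancing time (a new reading comes with each control period).
- ctrl.read_camera(name): name is "scene" or "top"; returns a dict with "frame" (480x640x3 uint8, red, green, blue), "K" (3x3 intrinsics, pixels), "distortion" ([k1, k2, p1, p2, k3] as OpenCV has them; the pictures are not rectified), "extrinsics" (4x4, takes a point from camera to world coordinates). Camera axes: x right, y down, z forward; pixel columns grow to the right and rows downward; lengths in m; the calibration is good to about 2 mm. A picture is of the moment at which its call begins. There is no depth.
- ctrl.sign_off(): hands the job in, once; it reports no verdict.
Trained networks look in a picture, given as the dict that the camera call returned (one of the last four; its "shot" number tells which), for a name from the list of things; names that differ only in an ending like _2 or _b are one class to them, and where a whole thing is asked for, a point or a joint stands for the part that bears it (a point fixed in the world has none). Each returns a list of dicts, best first, with "conf" (0 to 1); they miss things now and then, are a little off and sometimes report something else, mostly with a low value. They report only what shows in the picture. A call takes as long as a camera call.
- ctrl.masks_of(picture, query): "region" (480x640 bool, what is visible of it) and "extent" ([left, top, right, bottom] in pixels, round what is visible of it).
- ctrl.landmark_of(picture, query): "centre" ([row, column] in pixels: a listed point, or the origin of a listed thing).
The state is a dict: "time": time; "qpos": joint angles; "dq": joint speeds; "joint_efforts": joint torques, N m; "eef_pos": TCP position; "tcp_rot": TCP orientation; "contact_force": force on the tool from outside, world axes, zero at the start; "wrist_torque": the same for the moment, N m; "opening": opening from 0.0 (shut) to 1.0 (fully open).
Only numpy, scipy, OpenCV 4.12 (cv2) and the standard library are available. Lean on these libraries where they do the work, as an engineer would, in place of code of your own. Each camera call takes 0.05 s, during which the arm holds its last target. There are 200 camera calls.

### The job

Put the four food containers away (the dropper bottle, the spice jar, the tin and the lidded glass jar): stand each upright, flat in the well of its own wooden stand, the slimmest container in the smallest stand and so on up to the widest container in the largest stand. Do not knock any of them over, and leave the upturned steel tumbler where it is.

Things in the scene. Friction and masses are not known exactly. Their poses are not given: they have to be found in the camera images.
- dropper_bottle: a slim brown dropper bottle with a pale label and a black dropper on top; body 33 mm across up to 62 mm, then a 24 mm collar and a thin dropper; 102 mm tall in all, about 0.07 kg; round, stands upright and loose on the worktop. Origin: centre of its underside; z up
- spice_jar: a clear spice jar with a brown label and a dark brown lid; 43 mm across over its whole height (lid included), 96 mm tall, about 0.11 kg; round, stands upright and loose on the worktop. Origin: centre of its underside; z up
- food_tin: a white food tin with a bare metal top; 57 mm across, 72 mm tall, about 0.18 kg; round, stands upright and loose on the worktop. Origin: centre of its underside; z up
- glass_jar: a clear glass storage jar; body 66 mm across up to about 84 mm, then a light tan lid (fixed) 60 mm across; 98 mm tall, about 0.22 kg; round, stands upright and loose on the worktop. Origin: centre of its underside; z up
- stand_1: the smallest of four loose round wooden jar stands, a shallow dish 62 mm across outside with a round well 51 mm across; its rim is 16 mm and the floor of the well 6 mm above the worktop. Origin: centre of its underside; z up
- stand_2: the second smallest of four loose round wooden jar stands, a shallow dish 76 mm across outside with a round well 63 mm across; its rim is 16 mm and the floor of the well 6 mm above the worktop. Origin: centre of its underside; z up
- stand_3: the second largest of four loose round wooden jar stands, a shallow dish 90 mm across outside with a round well 76 mm across; its rim is 16 mm and the floor of the well 6 mm above the worktop. Origin: centre of its underside; z up
- stand_4: the largest of four loose round wooden jar stands, a shallow dish 102 mm across outside with a round well 86 mm across; its rim is 16 mm and the floor of the well 6 mm above the worktop. Origin: centre of its underside; z up
- tumbler: a plain steel tumbler upside down, 68 mm across, 92 mm tall, a bystander that stays. Origin: centre of its lower end; z up

How it is judged:
By the outcome, as a careful person would: the job done as asked, in the order asked, and still so for the second after the job is handed in, with the robot touching nothing.
It also fails if it takes over 112 s, if anything falls off the work surface, if the arm or the gripper's body presses on something with over 40 N, if the wrist force passes 120 N, or if a joint passes its speed limit or range.

## Working session

There is one attempt and no reset: what is moved stays moved. The work goes in short steps, Python scripts to look and compute and a tool call to move; the robot and the scene stay as the last step left them, time stands still between calls to the robot, and variables do not carry over. Pictures are saved under pics/ and viewed, about 12 in all and at most 16, crops included, and the job is handed in when it is done.

Besides the shell and the picture viewer there is one more tool, called after "Emit:" as name(argument=value, ...) on one line, values as JSON. servo_tool: Moves the arm, as the interface text tells. Its arguments: {"type":"object","properties":{"increments":{"type":"array"},"grip_force":{"type":"number"}},"required":["increments"]}

```bash
ls; mkdir -p pics; python3 - <<'E'
from plant import ctrl
import cv2
s=ctrl.get_state(); print(s['time'],s['eef_pos'],s['tcp_rot'],s['opening'],ctrl.grip_point_offset)
for n in ("scene","top"):
    p=ctrl.read_camera(n); cv2.imwrite(f"pics/{n}0.png",p["frame"][:,:,::-1])
    print(n,p["K"].tolist(),p["distortion"],p["extrinsics"].round(4).tolist())
    for q in ["dropper_bottle","spice_jar","food_tin","glass_jar","stand_1","tumbler"]:
        print(q,[(round(d["conf"],2),[round(float(x)) for x in d["extent"]]) for d in ctrl.masks_of(p,q)],[(round(d["conf"],2),[round(float(x),1) for x in d["centre"]]) for d in ctrl.landmark_of(p,q)])
E
```

```text
pics
0.0 [ 0.17598312 -0.65099306  0.22995661] [ 9.91309641e-01  1.31544162e-01  8.79510818e-06 -1.15250208e-03] 1.000597560826647 0.0187
scene [[456.2767659735073, 0.0, 316.5563566301453], [0.0, 456.2767659735073, 238.84418644663126], [0.0, 0.0, 1.0]] [-0.0566249  0.         0.         0.         0.       ] [[-0.9026, -0.3119, 0.2967, 0.1596], [-0.4304, 0.6577, -0.6182, 0.6506], [-0.0023, -0.6857, -0.7279, 0.8962], [0.0, 0.0, 0.0, 1.0]]
dropper_bottle [(0.63, [262, 341, 277, 373])] [(0.82, [364.6, 270.1])]
spice_jar [(0.81, [311, 270, 328, 306])] [(0.75, [296.6, 317.8])]
food_tin [(0.59, [376, 170, 394, 196]), (0.49, [309, 268, 329, 303])] [(0.59, [192.7, 382.0])]
glass_jar [(0.59, [345, 207, 371, 248]), (0.4, [313, 247, 349, 278])] [(0.84, [236.1, 354.8])]
stand_1 [(0.73, [182, 332, 229, 360]), (0.62, [282, 315, 304, 341]), (0.6, [314, 247, 348, 280]), (0.44, [343, 200, 368, 210])] [(0.91, [263.0, 332.3]), (0.75, [327.4, 294.7]), (0.59, [214.3, 357.0])]
tumbler [(0.92, [359, 139, 379, 173])] [(0.97, [169.3, 370.1])]
top [[451.07328750685747, 0.0, 315.4184362386463], [0.0, 451.07328750685747, 245.77789109933084], [0.0, 0.0, 1.0]] [0.00831954 0.         0.         0.         0.        ] [[-0.0079, -0.9981, 0.0608, 0.4454], [-1.0, 0.0076, -0.0059, -0.0631], [0.0055, -0.0608, -0.9981, 1.0581], [0.0, 0.0, 0.0, 1.0]]
dropper_bottle [(0.63, [154, 266, 177, 281])] [(0.61, [273.0, 170.0]), (0.5, [278.1, 353.8])]
spice_jar [(0.96, [243, 268, 266, 287])] [(0.72, [278.1, 255.4])]
food_tin [(0.9, [432, 268, 471, 295])] [(0.77, [279.0, 442.2])]
glass_jar [(0.94, [339, 266, 371, 299])] [(0.81, [279.0, 349.3])]
stand_1 [(0.98, [290, 254, 328, 291]), (0.8, [198, 261, 226, 287]), (0.68, [133, 188, 178, 234])] [(0.98, [262.9, 394.4]), (0.92, [270.1, 305.2]), (0.68, [273.0, 211.6]), (0.65, [212.2, 153.8])]
tumbler [(0.92, [467, 234, 509, 259])] [(0.64, [246.0, 482.3])]
```

View pics/top0.png

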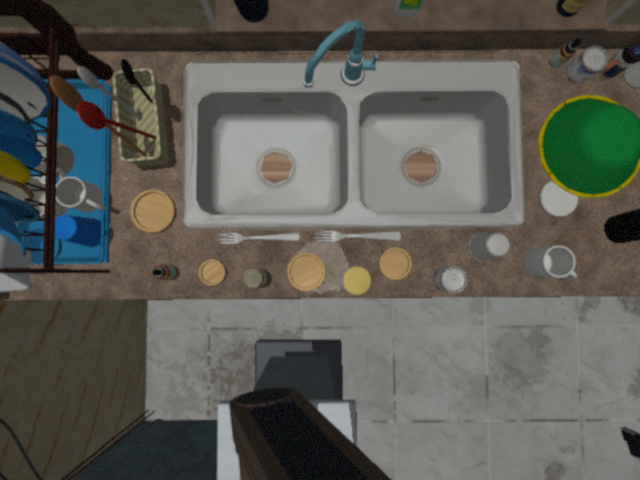

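View pics/scene0.png

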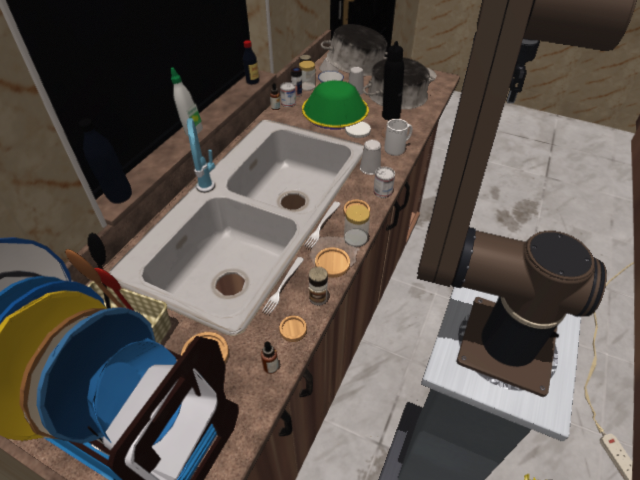

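The top view shows, left to right, stand (153,211), dropper (165,272), stand (211,272), spice jar (256,278), stand (307,272), glass jar (357,279), stand (395,263), tin (452,279) and tumbler (490,246). The scene view agrees, with the rack close to the leftmost stand. Next I'll localise by matching rendered silhouettes to the masks.

```bash
cat > loc.py <<'E'
from plant import ctrl
import numpy as np, cv2
from scipy.optimize import least_squares
PROF={"dropper_bottle":[(0,.0165),(.062,.0165),(.068,.012),(.08,.012),(.102,.004)],"spice_jar":[(0,.0215),(.096,.0215)],
"food_tin":[(0,.0285),(.072,.0285)],"glass_jar":[(0,.033),(.084,.033),(.098,.03)],"tumbler":[(0,.034),(.092,.028)]}
SR={"stand_1":.031,"stand_2":.038,"stand_3":.045,"stand_4":.051}
def proj(p,X):
    T=np.linalg.inv(p["extrinsics"]); r=cv2.Rodrigues(T[:3,:3])[0]
    return cv2.projectPoints(np.asarray(X,float),r,T[:3,3],p["K"],np.asarray(p["distortion"],float))[0][:,0]
def pts(prof,x,y,z0=0):
    a=np.linspace(0,2*np.pi,48,endpoint=False)
    return np.concatenate([np.c_[x+r*np.cos(a),y+r*np.sin(a),0*a+z+z0] for z,r in prof])
def hullc(p,prof,x,y,z0=0):
    h=cv2.convexHull(proj(p,pts(prof,x,y,z0)).astype(np.float32)); m=cv2.moments(h)
    b=h[:,0]; return np.array([m["m10"]/m["m00"],m["m01"]/m["m00"]]),np.r_[b.min(0),b.max(0)]
def ray(p,uv,z):
    n=cv2.undistortPoints(np.array([[uv]],float),p["K"],np.asarray(p["distortion"],float))[0,0]
    E=p["extrinsics"]; d=E[:3,:3]@np.r_[n,1]; o=E[:3,3]; return (o+d*(z-o[2])/d[2])[:2]
def fit(p,reg,prof,z0=0):
    v,u=np.nonzero(reg); c=np.array([u.mean(),v.mean()])
    s=least_squares(lambda q:hullc(p,prof,q[0],q[1],z0)[0]-c,ray(p,c,.03),diff_step=1e-4).x
    h=cv2.convexHull(proj(p,pts(prof,*s,z0)).astype(np.float32)); m=np.zeros(reg.shape,np.uint8)
    cv2.fillConvexPoly(m,np.round(h).astype(int),1); m=m>0
    return s,(m&reg).sum()/(m|reg).sum()
E
python3 - <<'E'
from loc import *
for n in ("top","scene","top"):
    p=ctrl.read_camera(n); print(n)
    for q,pr in PROF.items():
        for d in ctrl.masks_of(p,q)[:2]:
            s,i=fit(p,d["region"],pr); print(q,round(d["conf"],2),s.round(4),"iou",round(i,2))
        for d in ctrl.landmark_of(p,q)[:1]: print("   lm",round(d["conf"],2),ray(p,d["centre"][::-1],0).round(4))
    for d in ctrl.masks_of(p,"stand_1"):
        o=[(k,*fit(p,d["region"],[(0,r),(.016,r)])) for k,r in SR.items()]
        k,s,i=max(o,key=lambda t:t[2]); print(k,round(d["conf"],2),s.round(4),"iou",round(i,2))
    for d in ctrl.landmark_of(p,"stand_1"): print("   lm",round(d["conf"],2),ray(p,d["centre"][::-1],0).round(4))
E
```

```text
top
dropper_bottle 0.68 [ 0.4309 -0.3725] iou 0.46
dropper_bottle 0.59 [0.4519 0.271 ] iou 0.8
   lm 0.6 [0.4549 0.2743]
spice_jar 0.6 [0.4379 0.0662] iou 0.91
   lm 0.93 [0.4343 0.0725]
food_tin 0.8 [ 0.4311 -0.3706] iou 0.89
   lm 0.79 [ 0.4239 -0.3648]
glass_jar 0.82 [ 0.4309 -0.1546] iou 0.93
glass_jar 0.33 [0.4502 0.1608] iou 0.58
   lm 0.67 [ 0.4341 -0.1539]
tumbler 0.64 [ 0.5051 -0.459 ] iou 0.85
   lm 0.76 [ 0.5021 -0.4599]
stand_1 0.95 [0.4513 0.1706] iou 0.88
stand_2 0.8 [ 0.4678 -0.2525] iou 0.88
stand_4 0.7 [0.5954 0.3092] iou 0.9
stand_3 0.6 [ 0.4508 -0.0478] iou 0.96
   lm 0.84 [ 0.4523 -0.0396]
   lm 0.83 [ 0.476  -0.2533]
   lm 0.78 [0.4512 0.1712]
   lm 0.63 [0.596  0.3095]
scene
dropper_bottle 0.79 [0.4519 0.272 ] iou 0.92
   lm 0.75 [0.4538 0.2703]
spice_jar 0.78 [0.4378 0.0645] iou 0.93
spice_jar 0.46 [ 0.4358 -0.0182] iou 0.52
   lm 0.9 [0.4352 0.0628]
food_tin 0.75 [ 0.4313 -0.3719] iou 0.89
food_tin 0.52 [ 0.4713 -0.2454] iou 0.2
   lm 0.75 [ 0.4232 -0.3723]
glass_jar 0.58 [ 0.4329 -0.1589] iou 0.93
   lm 0.61 [ 0.4237 -0.1603]
tumbler 0.87 [ 0.5059 -0.4612] io
[... 303 characters left out ...]
15 0.2721] iou 0.82
   lm 0.77 [0.4437 0.2748]
spice_jar 0.73 [ 0.4307 -0.3662] iou 0.79
spice_jar 0.57 [0.4369 0.0659] iou 0.86
   lm 0.72 [0.434  0.0641]
food_tin 0.64 [ 0.4306 -0.3706] iou 0.9
food_tin 0.39 [0.4375 0.0683] iou 0.61
   lm 0.58 [ 0.4252 -0.3662]
glass_jar 0.81 [ 0.4301 -0.1553] iou 0.86
   lm 0.96 [ 0.4344 -0.1467]
tumbler 0.92 [ 0.5047 -0.4578] iou 0.85
   lm 0.76 [ 0.5014 -0.4601]
stand_4 0.91 [0.5946 0.3092] iou 0.94
stand_2 0.77 [ 0.4675 -0.2534] iou 0.88
stand_3 0.67 [ 0.4509 -0.0471] iou 0.93
stand_1 0.57 [0.4512 0.1704] iou 0.89
   lm 0.95 [0.4465 0.1701]
   lm 0.93 [0.5927 0.3172]
   lm 0.82 [ 0.4722 -0.2575]
   lm 0.57 [ 0.457  -0.0474]
   lm 0.19 [ 0.5047 -0.4611]
```

Both cameras agree to within 2–3 mm. I'll grip with the jaws along x, starting with the dropper.

Emit:
servo_tool(increments=[[1,0.8,0.7,-0.1,1.4],[1,1.6,1.4,-0.2,2.8],[1,2.4,2.1,-0.3,4.2],[1,3.2,2.8,-0.4,5.6],[1,4.0,3.5,-0.5,7.0],[1,4.8,4.2,-0.6,8.4],[1,5.6,4.9,-0.7,9.8],[1,6.4,5.6,-0.8,11.2],[1,7.1,6.3,-0.8,12.6],[1,7.1,6.9,-0.8,14]], grip_force=30)

```text
time: 4.08
eef_pos: [0.4633, -0.3736, 0.1993]
tcp_rot: [0.734, 0.679, 0.001, 0.001]
contact_force: [-0.1, 0.1, 0.5]
opening: 0.995
```

Emit:
servo_tool(increments=[[1,0,0.9,0,0.3],[1,0,1.9,0,0.6],[1,0,2.9,0,0.9],[1,0,3.9,0,0.9],[1,0,4.9,0,0.9],[1,0,5.9,0,0.9],[1,0,6.9,0,0.9],[1,0,7.9,0,0.9],[1,0,8.9,0,0.9],[1,0,9.9,0,0.9]])

```text
time: 4.92
eef_pos: [0.463, 0.0242, 0.1997]
tcp_rot: [0.707, 0.708, 0.001, 0.001]
contact_force: [0.7, 0.6, 0.0]
opening: 1.001
```

Emit:
servo_tool(increments=[[1,0,1,0,0],[1,-0.1,2,0,0],[1,-0.2,3,0,0],[1,-0.29,4,0,0],[1,-0.29,5,0,0],[1,-0.29,5.8,0,0],[1,-0.29,6.18,0,0],[1,-0.29,6.18,-0.6,0],[1,-0.29,6.18,-1.2,0],[1,-0.29,6.18,-1.6,0]])

```text
time: 5.75
eef_pos: [0.4505, 0.2718, 0.1341]
tcp_rot: [0.706, 0.708, 0.0, 0.001]
contact_force: [-0.3, -0.1, -0.2]
opening: 1.002
```

Emit:
servo_tool(increments=[[1,0,0,-0.5,0],[1,0,0,-1,0],[1,0,0,-1.5,0],[1,0,0,-2,0],[1,0,0,-2.3,0],[1,0,0,-2.5,0],[1,0,0,-2.5,0],[1,0,0,-2.5,0],[1,0,0,-2.5,0],[1,0,0,-2.5,0]])

```text
time: 6.58
eef_pos: [0.4516, 0.2722, 0.0355]
tcp_rot: [0.706, 0.708, 0.002, 0.002]
contact_force: [-0.2, 0.2, 0.6]
opening: 0.998
```

Emit:
servo_tool(increments=[[0.7,0,0,0,0],[0.5,0,0,0,0],[0.4,0,0,0,0],[0.3,0,0,0,0],[0.2,0,0,0,0],[0.1,0,0,0,0],[0,0,0,0,0],[0,0,0,0,0],[0,0,0,0,0],[0,0,0,0,0]], grip_force=30)

```text
time: 7.42
eef_pos: [0.4519, 0.2723, 0.0358]
tcp_rot: [0.706, 0.708, 0.002, 0.002]
contact_force: [-0.6, 0.4, 4.3]
opening: 0.368
```

Emit:
servo_tool(increments=[[0,0,0,0.3,0],[0,0,0,0.7,0],[0,0,0,1.1,0],[0,0,-0.3,1.2,0],[0,0,-0.8,1.2,0],[0,0,-1.4,1.2,0],[0,0,-2,1.2,0],[0,0,-2.4,1.2,0],[0,0,-2.55,1.2,0],[0,0,-2.55,1.2,0]])

```text
time: 8.25
eef_pos: [0.4514, 0.1688, 0.0834]
tcp_rot: [0.707, 0.707, 0.001, 0.001]
contact_force: [-0.8, 0.2, -0.4]
opening: 0.365
```

```bash
python3 - <<'E'
from loc import *
s=ctrl.get_state(); print(s['eef_pos'],s['opening'],s['contact_force'])
p=ctrl.read_camera("scene"); cv2.imwrite("pics/s1.png",cv2.resize(p["frame"][260:420,180:380,::-1],None,fx=3,fy=3))
for d in ctrl.masks_of(p,"dropper_bottle")[:2]: print(d["conf"],d["extent"],*fit(p,d["region"],PROF["dropper_bottle"],.048))
E
```

```text
[0.4513882  0.16880818 0.08335546] 0.36495918012101125 [-0.82317096  0.21560233 -0.40292077]
0.52 [285.7, 292.3, 297.5, 325.7] [0.45095206 0.17498137] 0.5955734406438632
0.41 [279.7, 317.7, 309.6, 342.2] [0.42271231 0.21690859] 0.4401114206128134
```

View pics/s1.png

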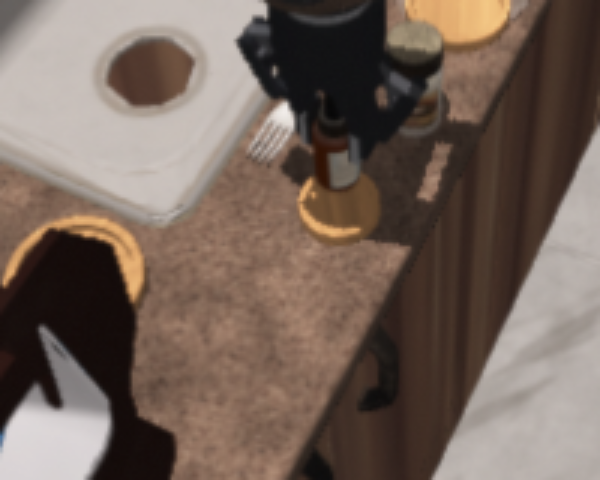

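The bottle is upright in the jaws over stand_1 (crop 335,190). Lowering it.

Emit:
servo_tool(increments=[[0,0,0.03,-0.2,0],[0,0,0.03,-0.4,0],[0,0,0.03,-0.6,0],[0,0,0.03,-0.75,0],[0,0,0.03,-0.85,0],[0,0,0.03,-0.92,0],[0,0,0.03,-0.97,0],[0,0,0.03,-1.0,0],[0,0,0.03,-1.02,0],[0,0,0.03,-1.03,0]])

```text
time: 9.18
eef_pos: [0.452, 0.1715, 0.0426]
tcp_rot: [0.706, 0.708, 0.002, 0.002]
contact_force: [-0.2, -1.4, -0.7]
opening: 0.372
```

Emit:
servo_tool(increments=[[0.36,0,0,0,0],[0.4,0,0,0,0],[0.45,0,0,0,0],[0.5,0,0,0,0],[0.6,0,0,0,0],[0.7,0,0,0,0],[0.8,0,0,0,0],[0.9,0,0,0,0],[1,0,0,0,0],[1,0,0,0.2,0]])

```text
time: 10.02
eef_pos: [0.4506, 0.1713, 0.0494]
tcp_rot: [0.706, 0.708, 0.001, 0.001]
contact_force: [-0.2, -1.0, 0.9]
opening: 0.997
```

Emit:
servo_tool(increments=[[1,0,0,0.5,0],[1,0,0,1,0],[1,0,0,1.6,0],[1,0,0,2.2,0],[1,0,0,2.8,0],[1,0,0,3,0],[1,-0.2,-0.8,3,0],[1,-0.35,-1.6,3,0],[1,-0.35,-2.3,3,0],[1,-0.35,-2.6,3,0]])

```text
time: 10.85
eef_pos: [0.4359, 0.0651, 0.169]
tcp_rot: [0.707, 0.707, 0.0, 0.001]
contact_force: [0.8, 0.2, -0.5]
opening: 1.0
```

```bash
cat >> loc.py <<'E'
def look(cam,*names,z={}):
    p=ctrl.read_camera(cam)
    for q in names:
        for d in ctrl.masks_of(p,q)[:4]:
            o=[(k,*fit(p,d["region"],pr,z.get(q,0))) for k,pr in ({k:[(0,r),(.016,r)] for k,r in SR.items()} if q=="stand_1" else {q:PROF[q]}).items()]
            k,s,i=max(o,key=lambda t:t[2]); print(cam,k,round(d["conf"],2),s.round(4),"iou",round(i,2))
    return p
E
python3 - <<'E'
from loc import *
look("top","dropper_bottle","spice_jar",z={"dropper_bottle":.006})
p=look("scene","dropper_bottle","spice_jar",z={"dropper_bottle":.006})
cv2.imwrite("pics/s2.png",cv2.resize(p["frame"][250:390,200:380,::-1],None,fx=3,fy=3))
E
```

```text
scene dropper_bottle 0.64 [0.4516 0.1723] iou 0.8
scene spice_jar 0.72 [0.4387 0.0628] iou 0.83
scene spice_jar 0.68 [ 0.4658 -0.2369] iou 0.19
```

View pics/s2.png

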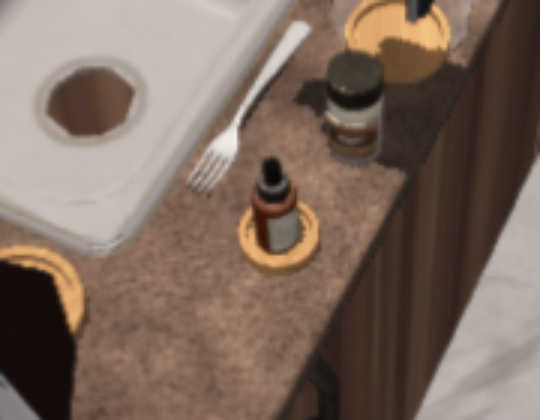

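The dropper stands upright in stand_1 (crop 277,235) and the spice jar hasn't moved (355,110). Next, the spice jar.

Emit:
servo_tool(increments=[[1,0.04,0,-0.6,0],[1,0.04,0,-1.3,0],[1,0.04,0,-2,0],[1,0.04,0,-2.6,0],[1,0.04,0,-3.1,0],[1,0.04,0,-3.35,0],[1,0.04,0,-3.35,0],[0.8,0.04,0,-3.35,0],[0.65,0.04,0,-3.35,0],[0.55,0.04,0,-3.35,0]], grip_force=35)

```text
time: 11.98
eef_pos: [0.4395, 0.068, 0.0367]
tcp_rot: [0.706, 0.708, 0.002, 0.001]
contact_force: [0.1, 0.2, -0.3]
opening: 0.6
```

Emit:
servo_tool(increments=[[0.5,0,0,0,0],[0.4,0,0,0,0],[0.3,0,0,0,0],[0.2,0,0,0,0],[0,0,0,0,0],[0,0,0,0,0],[0,0,0,0,0],[0,0,0,0,0],[0,0,0,0,0],[0,0,0,0,0]])

```text
time: 12.82
eef_pos: [0.4404, 0.0679, 0.0376]
tcp_rot: [0.706, 0.708, 0.002, 0.002]
contact_force: [-0.7, -0.4, 5.0]
opening: 0.498
```

Emit:
servo_tool(increments=[[0,0,0,0.3,0],[0,0,0,0.8,0],[0,0,0,1.4,0],[0,0,0,2,0],[0,0,0,2.6,0],[0,0,0,3.1,0],[0,0.1,-0.2,3.4,0],[0,0.2,-0.7,3.5,0],[0,0.3,-1.3,3.5,0],[0,0.4,-2,3.5,0]])

```text
time: 13.65
eef_pos: [0.4562, -0.0128, 0.1771]
tcp_rot: [0.705, 0.709, 0.002, 0.002]
contact_force: [0.5, 0.3, -1.9]
opening: 0.501
```

Emit:
servo_tool(increments=[[0,0.2,-0.8,0.1,0],[0,0.3,-1.6,0.1,0],[0,0.3,-2.4,0.1,0],[0,0.3,-3.2,0.1,0],[0,0.3,-4.0,0.1,0],[0,0.3,-4.8,0.1,0],[0,0.3,-5.4,0.1,0],[0,0.3,-5.8,0.1,0],[0,0.3,-5.95,0.1,0],[0,0.3,-5.95,0.1,0]])

```text
time: 14.48
eef_pos: [0.4678, -0.2516, 0.1803]
tcp_rot: [0.706, 0.708, 0.002, 0.001]
contact_force: [0.3, 0.2, -0.2]
opening: 0.495
```

```bash
python3 - <<'E'
from loc import *
look("top","spice_jar","stand_1","glass_jar",z={"spice_jar":.143})
p=look("scene","spice_jar","glass_jar",z={"spice_jar":.143})
cv2.imwrite("pics/s3.png",cv2.resize(p["frame"][120:300,280:440,::-1],None,fx=3,fy=3))
E
```

```text
top stand_1 0.78 [0.4487 0.1631] iou 0.42
top stand_4 0.72 [0.5948 0.3093] iou 0.93
top stand_1 0.71 [ 0.4795 -0.2366] iou 0.51
scene spice_jar 0.95 [ 0.4678 -0.2448] iou 0.76
scene glass_jar 0.86 [ 0.4321 -0.1587] iou 0.92
```

View pics/s3.png

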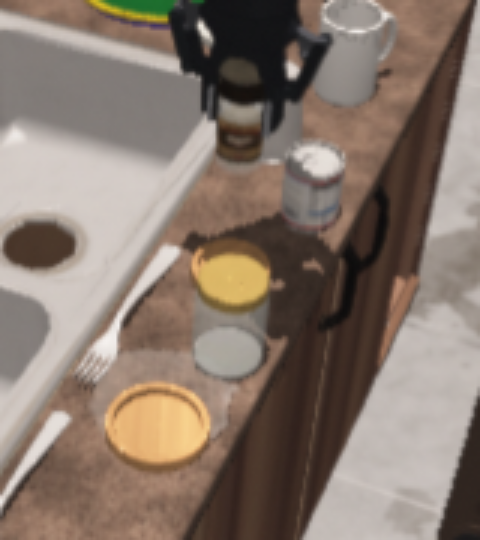

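The spice jar is held upright behind the glass jar, above stand_2 (crop 240,125). Lowering it.

Emit:
servo_tool(increments=[[0,0,0,-0.4,0],[0,0,0,-0.9,0],[0,0,0,-1.4,0],[0,0,0,-1.9,0],[0,0,0,-2.3,0],[0,0,0,-2.6,0],[0,0,0,-2.8,0],[0,0,0,-2.95,0],[0,0,0,-3.05,0],[0,0,0,-3.1,0]])

```text
time: 15.67
eef_pos: [0.4686, -0.2499, 0.0573]
tcp_rot: [0.705, 0.709, 0.002, 0.002]
contact_force: [-0.1, 0.6, -0.6]
opening: 0.501
```

Emit:
servo_tool(increments=[[0,0,0,-0.05,0],[0,0,0,-0.1,0],[0,0,0,-0.15,0],[0,0,0,-0.2,0],[0,0,0,-0.23,0],[0,0,0,-0.26,0],[0,0,0,-0.28,0],[0,0,0,-0.3,0],[0,0,0,-0.31,0],[0,0,0,-0.32,0]])

```text
time: 16.5
eef_pos: [0.4687, -0.2499, 0.0445]
tcp_rot: [0.705, 0.709, 0.002, 0.002]
contact_force: [-0.7, -0.3, -0.7]
opening: 0.497
```

Emit:
servo_tool(increments=[[0.5,0,0,-0.02,0],[0.53,0,0,-0.02,0],[0.57,0,0,-0.02,0],[0.63,0,0,-0.02,0],[0.7,0,0,-0.02,0],[0.8,0,0,-0.02,0],[0.9,0,0,-0.02,0],[1,0,0,-0.02,0],[1,0,0,0,0],[1,0,0,0.2,0]])

```text
time: 17.33
eef_pos: [0.4677, -0.2491, 0.0513]
tcp_rot: [0.705, 0.709, 0.002, 0.001]
contact_force: [-0.4, -0.2, -0.2]
opening: 0.999
```

Emit:
servo_tool(increments=[[1,0,0,0.5,0],[1,0,0,1,0],[1,0,0,1.6,0],[1,0,0,2.2,0],[1,0,0,2.8,0],[1,0,0,3,0],[1,-0.3,-0.8,3,0],[1,-0.6,-1.6,3,0],[1,-0.85,-2.4,3,0],[1,-0.95,-3,3,0]])

```text
time: 18.17
eef_pos: [0.4284, -0.3708, 0.1711]
tcp_rot: [0.705, 0.709, 0.002, 0.0]
contact_force: [-0.2, 0.6, -0.5]
opening: 1.0
```

```bash
python3 - <<'E'
from loc import *
p=look("top","spice_jar","stand_1","food_tin","tumbler",z={"spice_jar":.006})
p=look("scene","spice_jar","food_tin",z={"spice_jar":.006})
cv2.imwrite("pics/s4.png",cv2.resize(p["frame"][120:300,280:440,::-1],None,fx=3,fy=3))
E
```

```text
top spice_jar 0.85 [ 0.469  -0.2519] iou 0.96
top stand_4 0.92 [0.5944 0.3097] iou 0.9
top stand_3 0.83 [ 0.4514 -0.0473] iou 0.92
top stand_1 0.73 [0.4489 0.1645] iou 0.37
top stand_1 0.41 [0.4533 0.1781] iou 0.36
top food_tin 0.56 [ 0.4309 -0.371 ] iou 0.94
top tumbler 0.85 [ 0.5178 -0.4615] iou 0.41
scene spice_jar 0.88 [ 0.4758 -0.2711] iou 0.65
scene spice_jar 0.65 [ 0.5006 -0.4435] iou 0.8
scene spice_jar 0.21 [ 0.4245 -0.349 ] iou 0.7
scene food_tin 0.62 [ 0.4316 -0.3722] iou 0.91
```

View pics/s4.png

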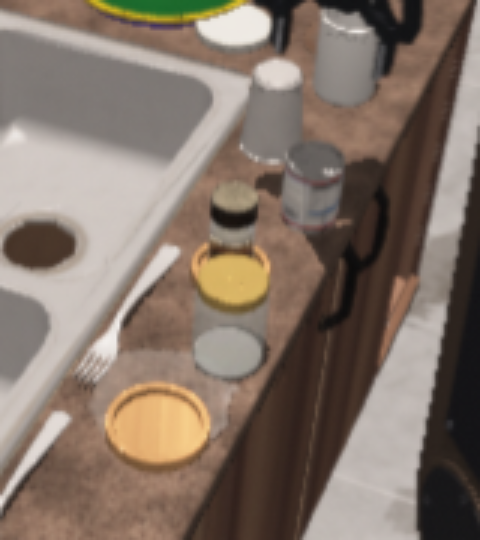

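The spice jar stands in stand_2, at crop (235,220) behind the glass jar. The tin is at (313,185). Fetching the tin next.

Emit:
servo_tool(increments=[[1,0.05,0,-0.6,0],[1,0.05,0,-1.3,0],[1,0.05,0,-2,0],[1,0.05,0,-2.7,0],[1,0.05,0,-3.2,0],[1,0.05,0,-3.5,0],[1,0.05,0,-3.55,0],[1,0.05,0,-3.55,0],[0.9,0.05,0,-3.55,0],[0.8,0.05,0,-3.55,0]], grip_force=40)

```text
time: 19.4
eef_pos: [0.433, -0.3689, 0.031]
tcp_rot: [0.704, 0.71, 0.002, 0.002]
contact_force: [-0.6, 0.4, 0.2]
opening: 0.806
```

Emit:
servo_tool(increments=[[0.7,0,0,0,0],[0.6,0,0,0,0],[0.5,0,0,0,0],[0.3,0,0,0,0],[0,0,0,0,0],[0,0,0,0,0],[0,0,0,0,0],[0,0,0,0,0],[0,0,0,0,0],[0,0,0,0,0]])

```text
time: 20.23
eef_pos: [0.434, -0.3701, 0.033]
tcp_rot: [0.704, 0.71, 0.002, 0.004]
contact_force: [0.7, 1.1, 6.3]
opening: 0.661
```

Emit:
servo_tool(increments=[[0,0,0,0.3,0],[0,0,0,0.8,0],[0,0,0,1.4,0],[0,0,0,2,0],[0,0,0,2.6,0],[0,0,0,3.1,0],[0,0.1,0.2,3.4,0],[0,0.2,0.7,3.5,0],[0,0.3,1.3,3.5,0],[0,0.4,2,3.5,0]])

```text
time: 21.07
eef_pos: [0.45, -0.2893, 0.1733]
tcp_rot: [0.705, 0.709, 0.002, 0.004]
contact_force: [0.7, 0.7, -2.2]
opening: 0.663
```

Emit:
servo_tool(increments=[[0,0,0.8,0.1,0],[0,0,1.6,0.1,0],[0,0,2.4,0.1,0],[0,0,3.2,0.1,0],[0,0,4.0,0.1,0],[0,0,4.8,0.1,0],[0,0,5.5,0.1,0],[0,0,5.9,0.1,0],[0,0,6.1,0.1,0],[0,0,6.1,0.1,0]])

```text
time: 21.9
eef_pos: [0.4494, -0.0435, 0.1769]
tcp_rot: [0.704, 0.71, 0.002, 0.003]
contact_force: [0.1, -0.4, -2.0]
opening: 0.659
```

Emit:
servo_tool(increments=[[0,0.02,-0.08,-0.4,0],[0,0.02,-0.08,-0.9,0],[0,0.02,-0.08,-1.4,0],[0,0.02,-0.08,-1.9,0],[0,0.02,-0.08,-2.3,0],[0,0.02,-0.08,-2.6,0],[0,0.02,-0.08,-2.8,0],[0,0.02,-0.08,-2.95,0],[0,0.02,-0.08,-3.05,0],[0,0.02,-0.08,-3.1,0]])

```text
time: 22.73
eef_pos: [0.4503, -0.0471, 0.0528]
tcp_rot: [0.704, 0.71, 0.002, 0.003]
contact_force: [0.2, 0.5, -2.2]
opening: 0.661
```

```bash
python3 - <<'E'
from loc import *
p=look("scene","food_tin","stand_1",z={"food_tin":.02})
cv2.imwrite("pics/s5.png",cv2.resize(p["frame"][180:320,260:420,::-1],None,fx=3,fy=3))
E
```

```text
scene food_tin 0.62 [ 0.4514 -0.0447] iou 0.79
scene stand_2 0.78 [ 0.4486 -0.0314] iou 0.45
scene stand_1 0.65 [0.5907 0.2811] iou 0.29
scene stand_1 0.55 [0.4467 0.1769] iou 0.43
```

View pics/s5.png

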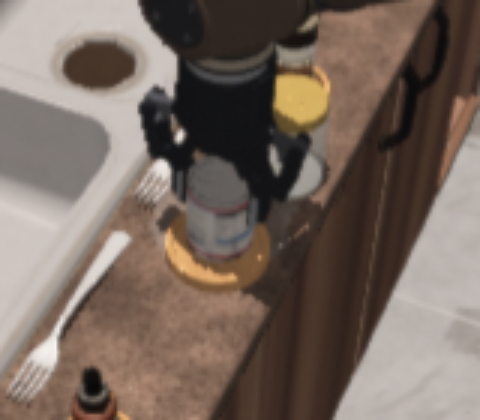

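The tin is upright and centred just over stand_3 (crop 218,240).

Emit:
servo_tool(increments=[[0,0,0,-0.05,0],[0,0,0,-0.1,0],[0,0,0,-0.15,0],[0,0,0,-0.2,0],[0,0,0,-0.24,0],[0,0,0,-0.27,0],[0,0,0,-0.3,0],[0,0,0,-0.32,0],[0,0,0,-0.34,0],[0,0,0,-0.35,0]])

```text
time: 23.72
eef_pos: [0.4506, -0.0469, 0.0392]
tcp_rot: [0.704, 0.71, 0.002, 0.004]
contact_force: [0.3, 0.4, -1.4]
opening: 0.661
```

Emit:
servo_tool(increments=[[0,0,0,-0.04,0],[0.66,0,0,-0.04,0],[0.69,0,0,-0.04,0],[0.73,0,0,-0.04,0],[0.8,0,0,-0.04,0],[0.9,0,0,-0.04,0],[1,0,0,-0.04,0],[1,0,0,-0.04,0],[1,0,0,0,0],[1,0,0,0.2,0]])

```text
time: 24.55
eef_pos: [0.4494, -0.0466, 0.0463]
tcp_rot: [0.704, 0.71, 0.001, 0.002]
contact_force: [-0.3, 0.7, -0.8]
opening: 1.001
```

Emit:
servo_tool(increments=[[1,0,0,0.5,0],[1,0,0,1,0],[1,0,0,1.6,0],[1,0,0,2.2,0],[1,0,0,2.8,0],[1,0,0,3.2,0],[1,-0.2,-0.8,3.2,0],[1,-0.35,-1.6,3.2,0],[1,-0.5,-2.3,3.2,0],[1,-0.5,-2.7,3.2,0]])

```text
time: 25.38
eef_pos: [0.4288, -0.1567, 0.1754]
tcp_rot: [0.704, 0.71, 0.001, 0.003]
contact_force: [0.5, 0.2, -0.1]
opening: 0.999
```

```bash
python3 - <<'E'
from loc import *
p=look("top","food_tin","glass_jar","stand_1",z={"food_tin":.006})
p=look("scene","food_tin","glass_jar",z={"food_tin":.006})
E
```

```text
top food_tin 0.91 [ 0.4507 -0.049 ] iou 0.93
top food_tin 0.38 [0.4493 0.1559] iou 0.43
top stand_1 0.89 [0.4496 0.1644] iou 0.51
top stand_4 0.8 [0.5956 0.3091] iou 0.94
top stand_3 0.67 [ 0.4523 -0.0478] iou 0.54
top stand_1 0.48 [ 0.4918 -0.2508] iou 0.22
scene glass_jar 0.7 [ 0.4318 -0.1584] iou 0.92
scene glass_jar 0.36 [ 0.4922 -0.3832] iou 0.03
```

Emit:
servo_tool(increments=[[1,0.03,0,-0.5,0],[1,0.03,0,-1.0,0],[1,0.03,0,-1.5,0],[1,0.03,0,-2.0,0],[1,0.03,0,-2.5,0],[1,0.03,0,-2.9,0],[1,0.03,0,-3.2,0],[1,0.03,0,-3.4,0],[1,0.03,0,-3.45,0],[0.95,0.03,0,-3.45,0]], grip_force=45)

```text
time: 26.57
eef_pos: [0.4305, -0.1529, 0.036]
tcp_rot: [0.703, 0.711, 0.001, 0.002]
contact_force: [0.7, -0.9, 0.7]
opening: 0.951
```

Emit:
servo_tool(increments=[[0.85,0,0,0,0],[0.8,0,0,0,0],[0.7,0,0,0,0],[0.5,0,0,0,0],[0,0,0,0,0],[0,0,0,0,0],[0,0,0,0,0],[0,0,0,0,0],[0,0,0,0,0],[0,0,0,0,0]])

```text
time: 27.4
eef_pos: [0.4314, -0.1535, 0.0374]
tcp_rot: [0.703, 0.711, 0.002, 0.003]
contact_force: [-1.0, 1.4, 5.3]
opening: 0.751
```

Emit:
servo_tool(increments=[[0,0,0,0.3,0],[0,0,0,0.8,0],[0,0,0,1.4,0],[0,0,0,2,0],[0,0,0,2.6,0],[0,0,0,3.1,0],[0,0.2,0.2,3.4,0],[0,0.4,0.7,3.5,0],[0,0.6,1.3,3.5,0],[0,0.8,2,3.5,0]])

```text
time: 28.23
eef_pos: [0.4639, -0.0727, 0.1773]
tcp_rot: [0.704, 0.71, 0.002, 0.003]
contact_force: [0.1, -0.2, -2.1]
opening: 0.754
```

```bash
python3 - <<'E'
from loc import *
a=ctrl.read_camera("top")["frame"][140:300,0:200,::-1]; b=ctrl.read_camera("scene")["frame"][300:480,80:280,::-1]
r=lambda i:cv2.resize(i,None,fx=2,fy=3,interpolation=cv2.INTER_CUBIC)[:480]
cv2.imwrite("pics/rack.png",np.hstack([r(a),r(b)]))
E
```

```text
(no output)
```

View pics/rack.png

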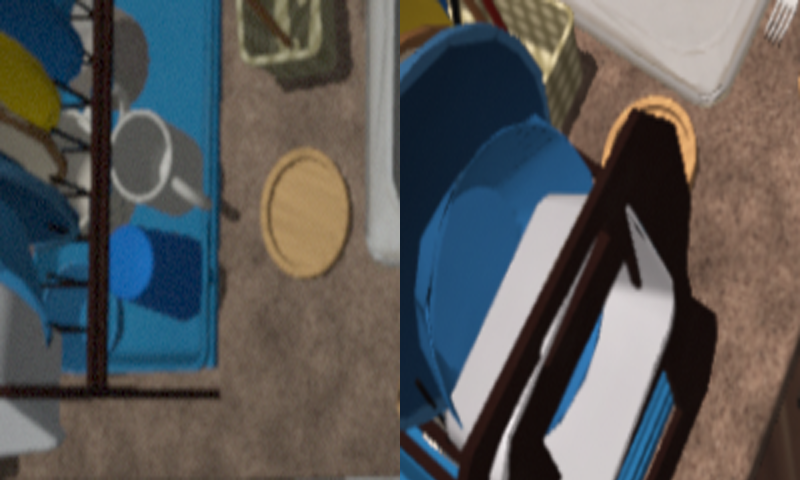

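```bash
python3 - <<'E'
from loc import *
t=ctrl.read_camera("top"); s=ctrl.read_camera("scene")
for uv in ((109,271),(54,268),(54,200)):
    for z in (0,.05,.1,.15,.2,.25,.3,.35):
        w=ray(t,uv,z); print(uv,z,w.round(3),proj(s,[[*w,z]])[0].round())
E
```

```text
(109, 271) 0 [0.455 0.412] [234. 425.]
(109, 271) 0.05 [0.454 0.39 ] [237. 405.]
(109, 271) 0.1 [0.454 0.368] [240. 383.]
(109, 271) 0.15 [0.453 0.345] [244. 360.]
(109, 271) 0.2 [0.453 0.323] [247. 336.]
(109, 271) 0.25 [0.452 0.3  ] [251. 310.]
(109, 271) 0.3 [0.452 0.278] [255. 283.]
(109, 271) 0.35 [0.452 0.255] [259. 253.]
(54, 268) 0 [0.463 0.54 ] [193. 485.]
(54, 268) 0.05 [0.462 0.511] [197. 462.]
(54, 268) 0.1 [0.461 0.483] [201. 438.]
(54, 268) 0.15 [0.46  0.454] [206. 412.]
(54, 268) 0.2 [0.459 0.426] [211. 384.]
(54, 268) 0.25 [0.459 0.397] [216. 355.]
(54, 268) 0.3 [0.458 0.369] [221. 324.]
(54, 268) 0.35 [0.457 0.34 ] [227. 291.]
(54, 200) 0 [0.622 0.544] [124. 447.]
(54, 200) 0.05 [0.614 0.516] [129. 426.]
(54, 200) 0.1 [0.606 0.487] [134. 404.]
(54, 200) 0.15 [0.597 0.458] [140. 380.]
(54, 200) 0.2 [0.589 0.429] [147. 355.]
(54, 200) 0.25 [0.581 0.401] [153. 328.]
(54, 200) 0.3 [0.572 0.372] [161. 299.]
(54, 200) 0.35 [0.564 0.343] [168. 269.]
```

Triangulating the rack puts its nearest edges at y≈0.385 or beyond. The jar and gripper reach y≈0.355, so the move clears it. Carrying the jar to stand_4.

Emit:
servo_tool(increments=[[0,0.3,0.7,0.1,0],[0,0.6,1.4,0.1,0],[0,0.9,2.2,0.1,0],[0,1.2,3,0.1,0],[0,1.5,3.8,0.1,0],[0,1.8,4.6,0.1,0],[0,2.1,5.4,0.1,0],[0,2.4,6.2,0.1,0],[0,2.6,6.8,0.1,0],[0,2.7,7.2,0.1,0]])

```text
time: 29.27
eef_pos: [0.5719, 0.2171, 0.1795]
tcp_rot: [0.702, 0.712, 0.001, 0.002]
contact_force: [0.9, -1.5, -2.9]
opening: 0.748
```

Emit:
servo_tool(increments=[[0,0.1,0.4,0,0],[0,0.2,0.8,0,0],[0,0.3,1.2,0,0],[0,0.4,1.6,0,0],[0,0.5,1.9,0,0],[0,0.55,2.2,0,0],[0,0.58,2.35,0,0],[0,0.58,2.42,0,0],[0,0.58,2.42,0,0],[0,0.58,2.42,0,0]])

```text
time: 30.1
eef_pos: [0.595, 0.3135, 0.1793]
tcp_rot: [0.702, 0.712, 0.001, 0.002]
contact_force: [0.2, -0.9, -2.0]
opening: 0.749
```

```bash
python3 - <<'E'
from loc import *
p=look("scene","glass_jar","dropper_bottle",z={"glass_jar":.144,"dropper_bottle":.006})
cv2.imwrite("pics/s6.png",cv2.resize(p["frame"][240:420,120:340,::-1],None,fx=3,fy=3))
E
```

```text
scene glass_jar 0.56 [0.5873 0.3274] iou 0.52
scene dropper_bottle 0.72 [0.4522 0.1725] iou 0.87
```

View pics/s6.png

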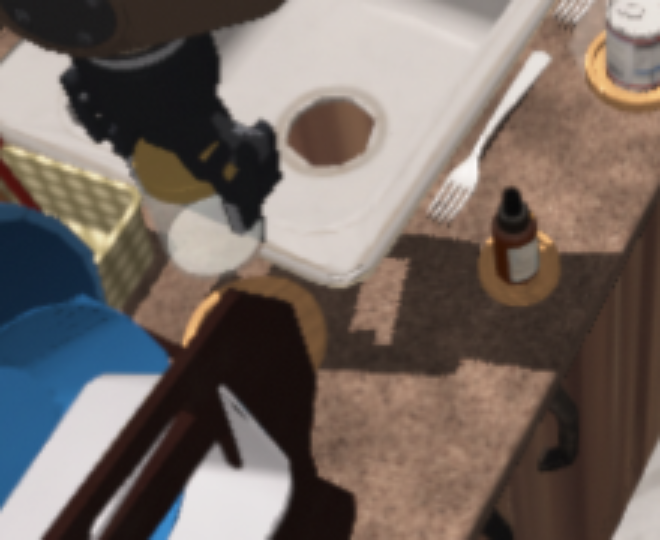

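```bash
python3 - <<'E'
from loc import *
s=ctrl.read_camera("scene")
for z in (.142,.146): print(ray(s,(191.7,319.3),z), proj(s,[[.595,.310,z]]))
E
```

```text
[0.59482018 0.3103572 ] [[191.73288972 319.12748922]]
[0.59251204 0.31216187] [[191.31513393 317.9888973 ]]
```

Emit:
servo_tool(increments=[[0,0,0,-0.4,0],[0,0,0,-0.9,0],[0,0,0,-1.4,0],[0,0,0,-1.8,0],[0,0,0,-2.1,0],[0,0,0,-2.3,0],[0,0,0,-2.5,0],[0,0,0,-2.7,0],[0,0,0,-2.8,0],[0,0,0,-2.85,0]])

```text
time: 31.13
eef_pos: [0.5951, 0.3133, 0.0652]
tcp_rot: [0.702, 0.712, 0.001, 0.001]
contact_force: [0.1, -0.5, -2.5]
opening: 0.753
```

Emit:
servo_tool(increments=[[0,0,0,-0.1,0],[0,0,0,-0.2,0],[0,0,0,-0.3,0],[0,0,0,-0.36,0],[0,0,0,-0.41,0],[0,0,0,-0.45,0],[0,0,0,-0.48,0],[0,0,0,-0.51,0],[0,0,0,-0.53,0],[0,0,0,-0.55,0]])

```text
time: 31.97
eef_pos: [0.5952, 0.3133, 0.0435]
tcp_rot: [0.702, 0.712, 0.001, 0.002]
contact_force: [-1.2, -0.7, 2.2]
opening: 0.752
```

Emit:
servo_tool(increments=[[0,0,0,-0.03,0],[0.74,0,0,-0.03,0],[0.77,0,0,-0.03,0],[0.82,0,0,-0.03,0],[0.9,0,0,-0.03,0],[1,0,0,-0.03,0],[1,0,0,-0.03,0],[1,0,0,-0.03,0],[1,0,0,0.05,0],[1,0,0,0.2,0]])

```text
time: 32.8
eef_pos: [0.5945, 0.3131, 0.0508]
tcp_rot: [0.702, 0.712, -0.0, 0.001]
contact_force: [0.0, -0.3, -0.8]
opening: 0.998
```

Emit:
servo_tool(increments=[[1,0,0,0.5,0],[1,0,0,1,0],[1,0,0,1.6,0],[1,0,0,2.2,0],[1,0,0,2.8,0],[1,0,0,3.4,0],[1,0,-0.5,3.8,0],[1,0,-1.3,4,0],[1,0,-2.2,4,0],[1,0,-3.2,4,0]])

```text
time: 33.63
eef_pos: [0.5949, 0.1848, 0.2131]
tcp_rot: [0.702, 0.713, 0.001, 0.002]
contact_force: [0.8, -0.3, -0.2]
opening: 1.001
```

```bash
python3 - <<'E'
from loc import *
n=list(PROF); Z={k:.006 for k in n if k!="tumbler"}
p=look("top",*n,"stand_1",z=Z); cv2.imwrite("pics/t7.png",cv2.resize(p["frame"][170:310,110:530,::-1],None,fx=1.9,fy=1.9))
p=look("scene",*n,z=Z); cv2.imwrite("pics/s7.png",p["frame"][:,:,::-1])
E
```

```text
top dropper_bottle 0.48 [0.4523 0.171 ] iou 0.84
top spice_jar 0.97 [ 0.4684 -0.2516] iou 0.82
top food_tin 0.87 [ 0.4509 -0.0478] iou 0.94
top glass_jar 0.43 [0.6137 0.3416] iou 0.07
top tumbler 0.96 [ 0.5056 -0.4591] iou 0.82
top stand_2 0.89 [ 0.4687 -0.2424] iou 0.33
top stand_3 0.82 [ 0.4517 -0.0457] iou 0.5
top stand_1 0.7 [0.4499 0.1637] iou 0.42
scene dropper_bottle 0.84 [0.4525 0.1704] iou 0.82
scene spice_jar 0.65 [ 0.47   -0.2554] iou 0.92
scene spice_jar 0.27 [0.55  0.299] iou 0.22
scene food_tin 0.92 [ 0.4509 -0.0506] iou 0.87
scene food_tin 0.16 [0.4331 0.1975] iou 0.28
scene glass_jar 0.74 [0.6193 0.2889] iou 0.4
scene glass_jar 0.4 [ 0.4467 -0.0397] iou 0.62
scene tumbler 0.47 [ 0.4865 -0.4086] iou 0.27
```

View pics/t7.png

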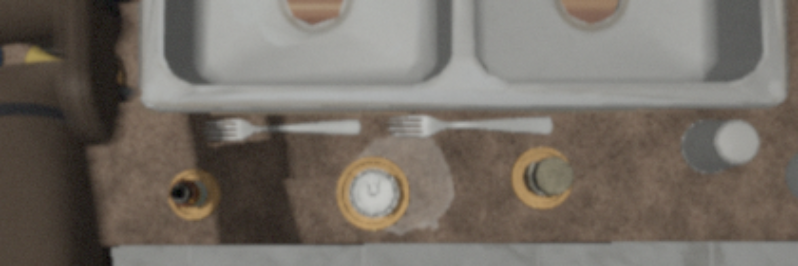

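View pics/s7.png

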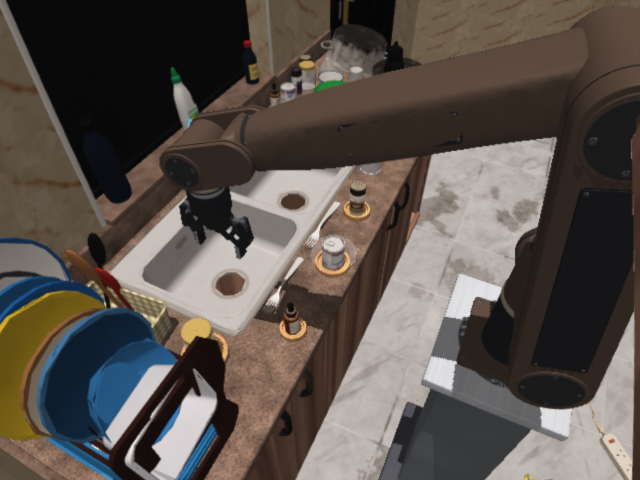

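Three containers are seated, and the tumbler is where it was. The scene view shows the jar upright at (197,335), but the arm blocks it from above, so I'm moving the arm aside to check.

Emit:
servo_tool(increments=[[1,0,-1,0,0],[1,0,-2,0,0],[1,0,-3,0,0],[1,0,-4,0,0],[1,0,-5,0,0],[1,0,-6,0,0],[1,0,-7,0,0],[1,0,-8,0,0],[1,0,-9,0,0],[1,0,-9,0,0]])

```text
time: 35.12
eef_pos: [0.5942, -0.1808, 0.2108]
tcp_rot: [0.704, 0.71, -0.001, 0.002]
contact_force: [-0.5, 0.3, -0.3]
opening: 1.0
```

```bash
python3 - <<'E'
from loc import *
Z={"glass_jar":.006,"dropper_bottle":.006}
p=look("top","glass_jar","dropper_bottle","stand_1",z=Z); cv2.imwrite("pics/t8.png",cv2.resize(p["frame"][150:310,90:290,::-1],None,fx=3.5,fy=3.5))
look("scene","glass_jar",z=Z)
for k,r in (("rim",[(.016,.051)]),):
    print("stand4 rim bbox",hullc(p,r,.595,.309)[1].round(), "jar bbox",hullc(p,PROF["glass_jar"],.595,.310,.006)[1].round())
E
```

```text
top glass_jar 0.93 [0.5952 0.3101] iou 0.9
top dropper_bottle 0.48 [0.4525 0.1712] iou 0.92
top stand_1 0.87 [ 0.4655 -0.0245] iou 0.29
top stand_4 0.85 [0.5879 0.2946] iou 0.34
top stand_1 0.72 [0.4508 0.162 ] iou 0.41
top stand_1 0.45 [ 0.4401 -0.2663] iou 0.13
scene glass_jar 0.68 [0.6191 0.29  ] iou 0.4
stand4 rim bbox [130. 188. 174. 232.] jar bbox [123. 190. 167. 225.]
```

View pics/t8.png

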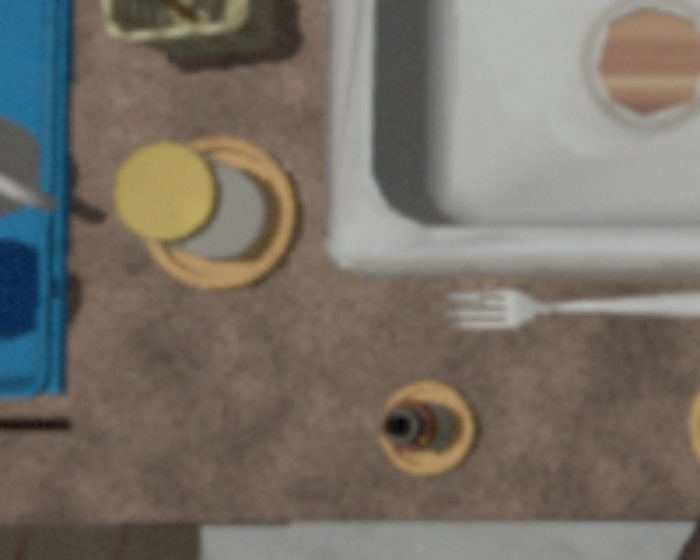

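The jar stands in stand_4's well: its lid is at crop (167,192) and its body inside the rim around (222,212). The dropper is in stand_1 (428,428). Everything is seated and the robot is clear, so I'm handing in.

```bash
python3 -c "
from plant import ctrl
print(ctrl.sign_off())"
```

```text
the job is handed in; nothing more can be done
None
```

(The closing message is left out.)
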